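Clip the vice key onto the snap hook

ROBOT

A 6-joint arm with a two-finger parallel gripper is mounted at the origin on a cart in front of the work surface, level with it; the furniture and walls round the work are solid. World frame = base frame: x ahead of the robot, y to its left, z up, the work surface at z = 0. Lengths are in mm, angles in degrees, forces in N, time in s.
With the tool pointing down it reaches from about 350 to 850 mm from the base axis. Payload 8.1 kg.
Tool frame: the origin (TCP) lies midway between the tips of the shut fingers; the grasp point (between the pads) lies 19 mm behind it; z points along the fingers, y is the line along which they close (so a half turn about z gives the same grasp; the last joint's range is limited). The gripper opens to 85 mm and grips with 20 to 120 N. Pads are 22 mm wide; open, the fingers measure 114 mm over their backs; the gripper's body (76 mm by 85 mm) begins 54 mm behind the grasp point. The pads swing forward as they close: fully open they stand 13 mm farther back than shut.
Start: joints at [59.049, 7.471, 85.268, -0, 87.261, -4.893], TCP at [263.55, 539.024, 192.892] pointing down, gripper open.
Joint ranges: [-169.43, 169.43], [-51.17, 129.36], [1.28, 143.12], [-76.62, 256.62], [0, 156.53], [-152.29, 152.29]. Speed limits (degrees/s): [136.94, 136.94, 159.86, 180, 180, 180].

INTERFACE

Orientations are given as [roll, pitch, yaw] about the fixed x, y, z axes, in that order (R = Rz(yaw) Ry(pitch) Rx(roll)).
In Python, from bench import r gives the robot as it stands. The module is installed in compiled form; this text tells all that it offers.
- The arm moves only by the tool jog_arm, never from a script. Its argument "rows" is a list of rows, each a list of 2 entries, a list of its own where there are three numbers: the shift along the tool's x, y, z in mm, then the turn, a rotation vector about the tool's x, y, z in rad. A call has 1 to 10 rows; each row is the pose to reach, as a shift and turn from the pose commanded when the call began, along the tool's axes at that moment; what a row does not reach only later rows make up. A row lasts 1/10 s, in which the tool goes at most 50 mm and 8.59 degrees, less where a joint would pass 70% of its speed; a pose out of reach is approached as far as the arm can. A call with a gripper value outside its range is refused whole. "grip" is the finger opening in mm, from 0 to 85.4, set as the call begins (left out, the last holds). The fingers move at their own pace and stop on an object; "force" is the grip in N (left out, the last holds). Time passes only in rows, so rows that repeat a pose let the fingers close. It gives the time, the measured TCP pose, the force, the opening and the grip force at its end, in the units of the state.
- r.sense(): the state, without advancing time (a new reading comes with each control period).
- r.snapshot(name): name is "scene" or "top" or "wrist"; returns (picture, depth): 400x640x3 uint8, blue, green, red; 400x640 float32, mm along the optical axis (not along the pixel's ray), 0 where there is no reading.
- r.camera_params(name): a dict with "fx", "fy", "cx", "cy" (pixels), "pose" (4x4, takes a point from camera to world coordinates); the wrist camera has in their place "tool_from_camera" (4x4, takes a point from camera to tool coordinates, whose origin is the TCP and whose axes are the flange's). Camera axes: x right, y down, z forward; pixel columns grow to the right and rows downward; lengths in mm; the calibration is good to about 2 mm. A picture is of the moment at which its call begins: read the wrist's pose just before it. camera_params takes no time and is no camera call.
- r.hand_in(): hands the job in; it is judged then, once.
The state is a dict: "time": time; "joint_pos": joint angles; "qd": joint speeds; "joint_efforts": joint torques, N m; "tool_pos": TCP position; "tcp_rot": TCP orientation; "ft_force": force on the tool from outside, world axes, zero at the start; "wrist_torque": the same for the moment, N m; "finger_gap": finger opening in mm; "grip_force": force on a finger pad.
Only numpy, scipy, OpenCV 4.12 (cv2) and the standard library are available. Lean on these libraries where they do the work, as an engineer would, in place of code of your own. Each camera call takes 0.05 s, during which the arm holds its last target. There are 200 camera calls.

TASK

Pick up the vice key and clip it onto the bench stand's snap hook: press the key's eye down over the nose and against the sprung gate until it passes inside and the gate snaps shut behind it. Then, still holding the key, tug it gently upward against the closed gate, with about 5 to 8 N, to check that it is caught, and let go so that it hangs there. Never load the hook with more than 15 N, open the gate only with the key, and leave the other things where they are.

Things in the scene. Friction and masses are not known exactly. Their poses are not given: they have to be found in the camera images.
- vice_key: Loose vice key, 89 mm long, 55 to 115 g, lying flat: aluminium grip block 44 long x 20 wide x 26 high with dark grooves, a closed round steel eye at its +x end, a short steel drive shaft (10 mm thick, then 7 mm square) at its -x end reaching 45 mm from the origin. Origin: centre of the grip's underside; x runs lengthwise to the eye, z up.
- key_grip (a point): Middle of the key's grip block, 13 mm above the origin; grip it across its 20 mm width.
- eye_end (a point): Middle of the eye's outermost wire, the part that passes the gate: 43.5 mm from the origin along x, 13 mm up. The eye lies level (its hole runs along the key's z); the wire is 5 mm thick, the hole 14 mm wide with its centre 34 mm from the origin.
- hook_stand: Fixed steel stand: 84 mm square base, thin post, on top a snap hook in the stand's x-z plane, clamped by hand: all heights given here for hook and gate are nominal, the real ones are up to 6 mm higher or lower and not measured. Origin on the table under the spine, z up. Spine 10 mm thick; bottom bar's top 126 mm high; upright round nose 8 mm thick, its axis at x = -34 mm.
- hook_nose (a point): Nominal place of the rounded top of the hook's nose, on its axis, 184 mm above the table (really 178 to 190). Clipped, the nose stands in the eye's hole, with the key's x axis along the stand's x axis (eye's end towards the spine, grip outward).
- hook_throat (a point): Nominal middle of the space inside the hook: 17 mm from the nose's axis towards the spine, 146 mm above the table; axes as the stand's. The space is about 26 mm wide, and 41 mm high between the bottom bar and the shut gate.
- gate (a joint): The gate, a 6 mm bar closing the hook, axis nominally 170 mm above the table; hinged at the spine. 0 = shut on its stop (it cannot open upward), grows to 1.15 rad as its tip is pushed down. Sprung shut: about 3 N at the tip starts it, a push of 5 to 10 N (the eye wedges between gate and nose) takes the eye past, at 0.5 to 0.9 rad, when the eye's end is 15 to 26 mm below the gate's axis.
- spare_probe: Bystander: a spare probe, a round metal and black barrel 105 mm long and about 26 mm thick, lying; no eye. It may lie where the key lies at other times.
- screwdriver: Bystander: red-handled screwdriver, 176 mm long, lying.
- parts_case: Bystander: flat grey case, 119 x 165 x 30 mm.
- wash_bottle: Bystander: white wash bottle with a bent spout, 202 mm high.
- marker: Bystander: marker pen, 136 mm long, lying.
Mind the look-alikes: they are no part of the job. What is shaped like the vice_key but orange or pink is not meant. Leave any red look-alike of the hook_stand alone.

How it is judged (in metres and radians):
On the way, in this order (a step that is already met when the one before it is completed fails the run):
1. the key is lifted (height (world z) of vice_key above 0.06 m), for 0.2 s.
2. the eye's end presses the gate open (value of joint gate above 0.4 rad and contact force between vice_key and gate above 0.5 N).
3. the eye's end is inside the hook and the gate is shut (x of eye_end in the frame of hook_throat between -0.015 and 0.015 m and y of eye_end in the frame of hook_throat between -0.012 and 0.012 m and z of eye_end in the frame of hook_throat between -0.027 and 0.027 m and value of joint gate below 0.1 rad), for 0.1 s.
4. the key is tugged against the shut gate with at least 3 N (all of step 3 and contact force between vice_key and gate above 3 N and contact force between vice_key and the fingers above 1 N), for 0.1 s.
At the end, for the whole second after the job is handed in: The key hangs at rest on the hook: the end of its eye is inside the hook (within 15 mm across and 12 mm sideways of the nominal middle of the space inside, and 27 mm below to 12 mm above it) and the gate is shut (under 0.1 rad) (all of step 3 and linear speed of vice_key below 0.05 m/s and angular speed of vice_key below 0.6 rad/s and z of eye_end in the frame of hook_throat below 0.012 m); the robot touches nothing.
It fails at once if the robot, through the key it holds, loads the hook with more than 15 N while the gate is shut, or wedges the eye between gate and nose with contact forces of more than 30 N in all (contact force between vice_key and the fingers above 1 N and ((contact force between vice_key and hook_stand above 15 N and value of joint gate below 0.1 rad) or contact force between vice_key and hook_stand above 30 N)).
It fails at once if the robot presses on the hook or its gate (contact force between any of the fingers, the arm and hook_stand above 3 N).
It fails at once if a bystander is moved more than 25 mm (distance of any of spare_probe, screwdriver, parts_case, wash_bottle, marker from where it was at the start of the episode above 0.025 m).
It also fails if it takes over 64 s, if anything falls off the work surface, if the arm or the gripper's body presses on something with over 40 N, if the wrist force passes 120 N, or if a joint passes its speed limit or range.

## Working session

There is one attempt and no reset: what is moved stays moved. The work goes in short steps, Python scripts to look and compute and a tool call to move; the robot and the scene stay as the last step left them, time stands still between calls to the robot, and variables do not carry over. Pictures are saved under pics/ and viewed, at most 10 in all, crops included, and the job is handed in when it is done.

Besides the shell and the picture viewer there is one more tool, called after "Request:" by a JSON object that holds its "api" and its "payload", one argument or row to a line. jog_arm: Moves the arm, as the interface text tells. Its arguments: {"type":"object","properties":{"rows":{"type":"array"},"grip":{"type":"number"},"force":{"type":"number"}},"required":["rows"]}

```bash
mkdir -p pics; python3 - <<'E'
from bench import r
import cv2,numpy as np
s=r.sense();print(s)
for n in ("scene","top"):
    p,d=r.snapshot(n);cv2.imwrite(f"pics/{n}0.png",p);np.save(f"{n}0.npy",d)
    c=r.camera_params(n);print(n,c)
E
```

```text
{'time': 0.0, 'joint_pos': array([ 5.90488361e+01,  7.51610692e+00,  8.53301038e+01,  1.51633297e-03,
        8.72607673e+01, -4.89124013e+00]), 'qd': array([ 0.03038166, -0.01069359, -0.06365136, -0.03364748,  0.11675652,
        0.02711662]), 'joint_efforts': array([-2.86061095e-04, -5.69381833e+01, -5.00565791e+01, -4.05852870e-04,
        1.45599333e-02, -3.30188595e-05]), 'tool_pos': array([263.21845406, 538.48815705, 191.82617761]), 'tcp_rot': array([-1.79893541e+02, -1.06303840e-02,  1.53939993e+02]), 'ft_force': array([-0.0947341 , -0.21588399, -0.09864327]), 'wrist_torque': array([-0.01743247, -0.01416675,  0.00787821]), 'grip_force': 0.0, 'finger_gap': 84.97140632053993}
scene {'fx': 470.47377460110994, 'fy': 470.47377460110994, 'cx': 319.0887221103608, 'cy': 199.923156236965, 'pose': array([[ 8.81625142e-01, -2.75312873e-01,  3.83327446e-01,
         5.93862270e+01],
       [-4.71337505e-01, -5.55007104e-01,  6.85425467e-01,
        -8.88814454e+02],
       [ 2.40430016e-02, -7.84964927e-01, -6.19073499e-01,
         8.85746207e+02],
       [ 0.00000000e+00,  0.00000000e+00,  0.00000000e+00,
         1.00000000e+00]])}
top {'fx': 442.06090956741014, 'fy': 442.06090956741014, 'cx': 322.1662538490803, 'cy': 191.06619558502447, 'pose': array([[ 7.71275314e-03, -9.72057656e-01,  2.34615486e-01,
         2.85176959e+02],
       [-9.99969088e-01, -7.13874899e-03,  3.29577182e-03,
        -7.16740104e+01],
       [-1.52881917e-03, -2.34633653e-01, -9.72082667e-01,
         1.13814587e+03],
       [ 0.00000000e+00,  0.00000000e+00,  0.00000000e+00,
         1.00000000e+00]])}
```

View pics/scene0.png

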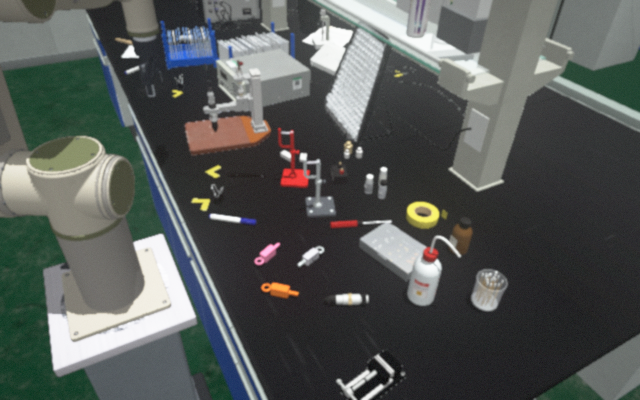

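View pics/top0.png

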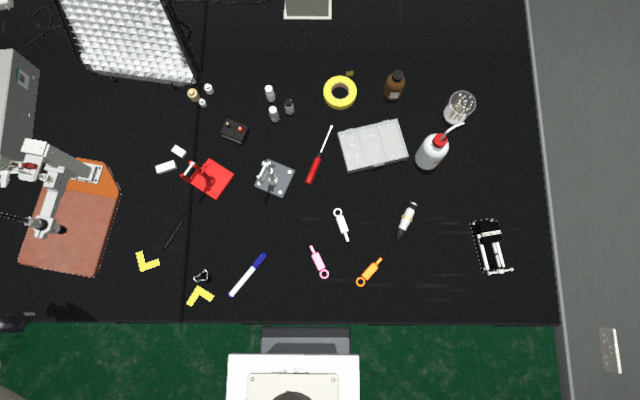

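The scene view shows the silver key at about (312,257), the grey stand at (320,205) and the red look-alike stand at (295,180). In the top view the key is at (342,225) with its eye up at (338,212), and the grey stand is at (273,178). I'll enlarge both.

```bash
python3 - <<'E'
import cv2,numpy as np
t=cv2.imread("pics/top0.png");s=cv2.imread("pics/scene0.png")
f=lambda im,x,y,w,h,k:cv2.resize(im[y:y+h,x:x+w],None,fx=k,fy=k,interpolation=cv2.INTER_CUBIC)
a=np.hstack([f(t,245,150,57,57,7),f(t,314,200,57,57,7)])
b=np.hstack([f(s,292,145,57,75,5),f(s,285,230,57,75,5)]);b=cv2.copyMakeBorder(b,0,0,0,a.shape[1]-b.shape[1],0)
cv2.imwrite("pics/crop1.png",np.vstack([f(a,0,0,798,399,.5+.25),f(b,0,0,798,375,.75)]))
E
```

```text
(no output)
```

View pics/crop1.png

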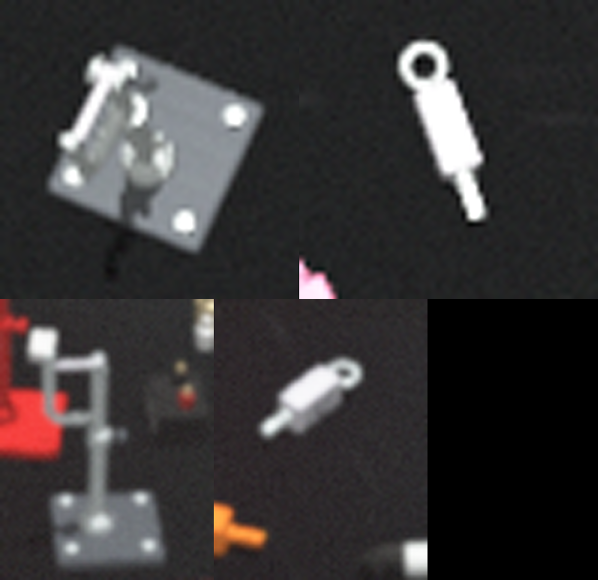

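```bash
cat > h.py <<'E'
import numpy as np,cv2
from bench import r
def cloud(n,d):
    c=r.camera_params(n);v,u=np.mgrid[:400,:640]
    P=np.stack([(u-c["cx"])/c["fx"]*d,(v-c["cy"])/c["fy"]*d,d],-1)
    return P@c["pose"][:3,:3].T+c["pose"][:3,3]
def onplane(n,u,v,z):
    c=r.camera_params(n);q=c["pose"][:3,:3]@np.array([(u-c["cx"])/c["fx"],(v-c["cy"])/c["fy"],1]);o=c["pose"][:3,3]
    return o+q*(z-o[2])/q[2]
E
python3 - <<'E'
from h import *
np.set_printoptions(precision=1,suppress=True)
d=np.load("top0.npy");W=cloud("top",d);img=cv2.imread("pics/top0.png")
print("table",W[235:245,280:290,2].mean())
# key: bright blob
g=img.min(2)[200:257,314:371]; n,l,st,ce=cv2.connectedComponentsWithStats((g>110).astype(np.uint8))
for i in range(1,n):
    if st[i,4]>60 and st[i,0]+st[i,2]<57 and st[i,1]+st[i,3]<55:
        ys,xs=np.where(l==i);print(st[i]);X=W[ys+200,xs+314];print(np.median(X[:,2]),X[:,2].max())
        for z in(13,):
            Q=np.array([onplane("top",x+314,y+200,z) for x,y in zip(xs,ys)])[:,:2]
            m=Q.mean(0);w,V=np.linalg.eigh(np.cov(Q.T));a=V[:,1]
            if a[0]<0:a=-a
            t=(Q-m)@a;print("mean",m,"yaw",np.degrees(np.arctan2(a[1],a[0])),t.min(),t.max())
k=.75*7
cr=lambda x,y,ox,oy:(ox+x/k-.5+.5/k,oy+y/k-.5+.5/k)
for nm,(x,y) ,z in(("eye hole",(424,66),13),("grip",(448,129),26),("shaft end",(478,217),13)):
    u,v=cr(x-299.25,y,314,200);print(nm,onplane("top",u,v,z))
C=[]
for x,y in((120,45),(262,105),(200,250),(50,185)):
    u,v=cr(x,y,245,150);p=onplane("top",u,v,6);C.append(p);print("base",p,W[int(round(v)),int(round(u))])
print(np.mean(C,0),np.linalg.norm(np.diff(C,axis=0),axis=1))
M=W[150:207,245:302].reshape(-1,3)
H=M[M[:,2]>110];print(H[np.argsort(-H[:,2])])
Ws=cloud("scene",np.load("scene0.npy"));M=Ws[150:210,295:345].reshape(-1,3);H=M[(M[:,2]>110)&(M[:,2]<210)];print("scene");print(H[np.argsort(-H[:,2])][:120:1])
E
```

```text
table 0.12411923269049112
[ 19   8  17  34 241]
23.882747655779667 1138.1458735010997
mean [ 472.4 -117.9] yaw 19.540059997867232 -49.00966090801033 42.6567310471017
eye hole [ 500.8 -107.6   13. ]
grip [ 467.4 -118.8   26. ]
shaft end [ 426.5 -133.8   13. ]
base [648.2  79.7   6. ] [648.9  81.    5.1]
base [616.8   6.4   6. ] [613.6   7.2  12.9]
base [541.1  35.7   6. ] [540.6  34.5  10.4]
base [574.1 112.2   6. ] [574.8 113.3   1.2]
[595.   58.5   6. ] [79.7 81.2 83.3]
[[ 285.2  -71.7 1138.1]
 [ 285.2  -71.7 1138.1]
 [ 285.2  -71.7 1138.1]
 [ 285.2  -71.7 1138.1]
 [ 285.2  -71.7 1138.1]
 [ 285.2  -71.7 1138.1]
 [ 285.2  -71.7 1138.1]
 [ 285.2  -71.7 1138.1]
 [ 285.2  -71.7 1138.1]
 [ 285.2  -71.7 1138.1]
 [ 285.2  -71.7 1138.1]
 [ 285.2  -71.7 1138.1]
 [ 545.9   73.8  179. ]
 [ 545.8   76.1  179. ]
 [ 548.3   74.   178.6]
 [ 550.8   74.2  178. ]
 [ 548.5   76.4  177.7]
 [ 551.1   76.6  176.9]
 [ 546.5   78.7  176.4]
 [ 551.2   79.   176.2]
 [ 549.1   79.   175.4]
 [ 549.5   72.4  174.3]
 [ 585.    67.   174.1]
 [ 580.5   55.5  173.6]
 [ 545.4   74.8  172. ]
 [ 583.6   67.4  171.1]

[... 5235 characters left out ...]
146.2]
 [582.2  57.7 146.1]
 [585.1  57.3 145.5]
 [580.3  60.  145.3]
 [548.3  76.9 144.5]
 [551.4  70.8 144. ]
 [581.9  57.1 143.2]
 [584.7  56.5 142.8]
 [589.6  59.6 142.7]
 [545.4  71.1 142.3]
 [587.7  56.1 142.1]
 [548.   76.2 141.7]
 [550.6  75.2 141.5]
 [580.8  60.8 141.3]
 [581.2  55.6 141. ]
 [583.8  54.6 140.9]
 [579.6  58.5 139.7]
 [552.1  72.1 139.6]
 [549.9  73.8 139.2]
 [546.2  72.7 137.6]
 [549.7  73.4 136.1]
 [582.3  57.6 136. ]
 [552.3  72.4 136. ]
 [580.4  59.9 135.2]
 [588.2  56.7 134.8]
 [585.8  58.  134.7]
 [584.4  55.3 133.4]
 [552.   71.7 133.1]
 [582.6  57.8 132.4]
 [550.2  74.4 132. ]
 [580.5  59.9 131.8]
 [548.3  76.7 131.1]
 [584.3  55.1 130.2]
 [589.3  58.4 130. ]]
```

```bash
cat >> h.py <<'E'
from scipy.spatial.transform import Rotation as Ro
np.set_printoptions(precision=4,suppress=True)
def go(p0,e0,p1,e1):
    A=Ro.from_euler("xyz",e0,degrees=True);B=Ro.from_euler("xyz",e1,degrees=True)
    print("shift",A.inv().apply(np.array(p1)-p0).round(1),"rot",(A.inv()*B).as_rotvec().round(4))
E
python3 - <<'E'
from h import *
go([263.55,539.02,192.89],[180,0,153.942],[468.5,-118.9,150],[180,0,19.5])
print(r.camera_params("wrist"))
E
```

```text
shift [-473.1 -501.    42.9] rot [-0.     -0.      2.3465]
{'fx': 327.8622987593627, 'fy': 327.8622987593627, 'cx': 318.51834792083923, 'cy': 199.20830543099356, 'tool_from_camera': array([[  -0.0009,   -0.9482,   -0.3175,   81.8328],
       [   1.    ,   -0.0007,   -0.0005,    0.8096],
       [   0.0003,   -0.3175,    0.9482, -179.5881],
       [   0.    ,    0.    ,    0.    ,    1.    ]])}
```

Request:
{"api": "jog_arm", "payload": {
  "rows": [
    [[-473,-501,0],[0,0,2.3465]],
    [[-473,-501,0],[0,0,2.3465]],
    [[-473,-501,0],[0,0,2.3465]],
    [[-473,-501,0],[0,0,2.3465]],
    [[-473,-501,0],[0,0,2.3465]],
    [[-473,-501,0],[0,0,2.3465]],
    [[-473,-501,0],[0,0,2.3465]],
    [[-473,-501,0],[0,0,2.3465]],
    [[-473,-501,0],[0,0,2.3465]],
    [[-473,-501,0],[0,0,2.3465]]
  ],
  "grip": 50
}}

```text
time: 1.1
tool_pos: [412.2, 59.7, 192.8]
tcp_rot: [180.0, -0.0, 67.7]
ft_force: [1.9, 0.7, 0.2]
finger_gap: 50.1
grip_force: 0.0
```

```bash
python3 - <<'E'
from h import *
s=r.sense();print(s["tool_pos"],s["tcp_rot"])
go(s["tool_pos"],s["tcp_rot"],[468.5,-118.9,140],[180,0,19.5])
E
```

```text
[412.1843  59.6635 192.8114] [179.9823  -0.0139  67.6519]
shift [-143.8  120.    52.8] rot [ 0.0002 -0.0004  0.8404]
```

Request:
{"api": "jog_arm", "payload": {
  "rows": [
    [[-143.8,120,53],[0,0,0.84]],
    [[-143.8,120,53],[0,0,0.84]],
    [[-143.8,120,53],[0,0,0.84]],
    [[-143.8,120,53],[0,0,0.84]],
    [[-143.8,120,53],[0,0,0.84]],
    [[-143.8,120,53],[0,0,0.84]],
    [[-143.8,120,53],[0,0,0.84]],
    [[-143.8,120,53],[0,0,0.84]]
  ]
}}

```text
time: 1.9
tool_pos: [469.4, -116.5, 139.7]
tcp_rot: [-180.0, 0.0, 20.0]
ft_force: [-0.1, -0.0, -0.2]
finger_gap: 49.8
grip_force: 0.0
```

```bash
python3 - <<'E'
from h import *
s=r.sense();print(s["tool_pos"],s["tcp_rot"])
p,d=r.snapshot("wrist");cv2.imwrite("pics/w1.png",p);np.save("w1.npy",d)
E
```

```text
[ 469.3821 -116.4907  139.6501] [-179.9803    0.0206   20.0424]
```

View pics/w1.png

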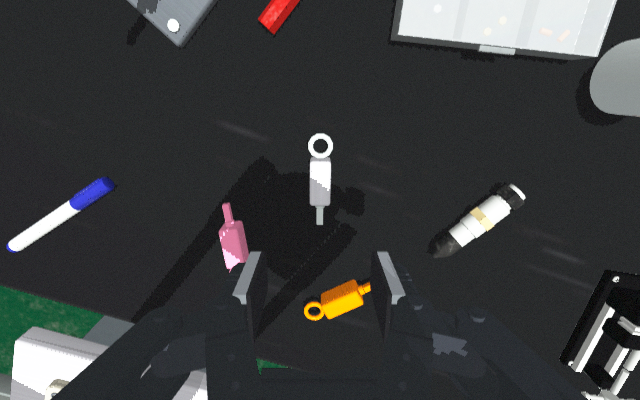

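The wrist view shows the key upright at column 320, with the eye hole at (320,146) and the shaft tip at (320,223). It is aligned with the fingers; I'll compute its world position.

```bash
cat >> h.py <<'E'
def wpt(u,v,z,tp,tr):
    c=r.camera_params("wrist");T=c["tool_from_camera"];A=Ro.from_euler("xyz",tr,degrees=True).as_matrix()
    o=A@T[:3,3]+tp;q=A@T[:3,:3]@np.array([(u-c["cx"])/c["fx"],(v-c["cy"])/c["fy"],1])
    return o+q*(z-o[2])/q[2]
E
python3 - <<'E'
from h import *
s=r.sense();a=(s["tool_pos"],s["tcp_rot"]);im=cv2.imread("pics/w1.png")
e=wpt(320,146,13,*a);t=wpt(320,223,13,*a);print(e,t,np.linalg.norm(e-t),np.degrees(np.arctan2(*(e-t)[1::-1])))
print("origin",e+(t-e)*34/79)
# block long edges via centroid rows 160..205
for v in range(150,222,6):
    row=im[v,300:342].max(1);x=np.where(row>100)[0]+300;print(v,x.min(),x.max()) if len(x) else 0
d=np.load("w1.npy");print(d[180,320],d[180,280])
go(*a,[468.8,-118.2,3],[180,0,19.5])
E
```

```text
[ 499.6993 -106.1391   13.    ] [ 426.6204 -132.8529   13.    ] 77.80849119694055 20.079726148138377
origin [ 468.2476 -117.6362   13.    ]
150 309 332
156 313 327
162 310 330
168 310 330
174 310 330
180 310 330
186 310 330
192 310 330
198 310 329
204 310 329
210 316 322
216 316 322
304.6736 331.52982
shift [ -1.2   1.5 136.8] rot [-0.0001  0.0001  0.0096]
```

Request:
{"api": "jog_arm", "payload": {
  "rows": [
    [[-1.5,1,45],[0,0,0]],
    [[-1.5,1,90],[0,0,0]],
    [[-1.5,1,120],[0,0,0]],
    [[-1.5,1,136],[0,0,0]],
    [[-1.5,1,136],[0,0,0]],
    [[-1.5,1,136],[0,0,0]]
  ],
  "grip": 40
}}

```text
time: 2.55
tool_pos: [468.7, -117.9, 4.5]
tcp_rot: [180.0, -0.0, 20.0]
ft_force: [0.3, -0.2, -0.0]
finger_gap: 40.1
grip_force: 0.0
```

Request:
{"api": "jog_arm", "payload": {
  "rows": [
    [[0,0,0],[0,0,0]],
    [[0,0,0],[0,0,0]],
    [[0,0,0],[0,0,0]],
    [[0,0,0],[0,0,0]],
    [[0,0,0],[0,0,0]],
    [[0,0,0],[0,0,0]]
  ],
  "grip": 10,
  "force": 110
}}

```text
time: 3.15
tool_pos: [468.6, -118.1, 4.0]
tcp_rot: [180.0, -0.0, 19.9]
ft_force: [0.9, 0.3, -0.0]
finger_gap: 10.1
grip_force: 0.0
```

```bash
python3 - <<'E'
from h import *
s=r.sense();print(s)
p,d=r.snapshot("wrist");cv2.imwrite("pics/w2.png",p);np.save("w2.npy",d)
E
```

```text
{'time': 3.15, 'joint_pos': array([-20.2307,  -0.132 , 113.9707,   0.0016,  66.1539,  49.8968]), 'qd': array([-0.1012,  0.2282, -0.091 ,  0.0454,  0.0083,  0.066 ]), 'joint_efforts': array([  0.0052, -43.8359, -43.9257,   0.0002,  -0.002 ,  -0.0013]), 'tool_pos': array([ 468.5593, -118.1043,    3.9905]), 'tcp_rot': array([179.9963,  -0.0066,  19.8719]), 'ft_force': array([ 0.864 ,  0.2998, -0.0133]), 'wrist_torque': array([ 0.006 , -0.0004, -0.0086]), 'grip_force': 0.0, 'finger_gap': 10.10068559441942}
```

View pics/w2.png

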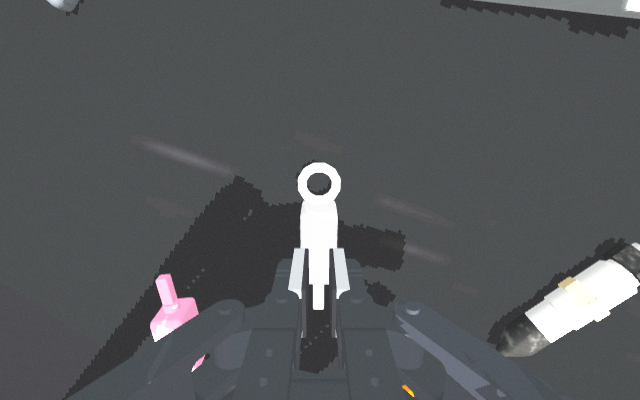

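```bash
python3 - <<'E'
from h import *
s=r.sense();a=(s["tool_pos"],s["tcp_rot"]);d=np.load("w2.npy")
print(wpt(319,182,13,*a))
c=r.camera_params("wrist");T=c["tool_from_camera"]
for t in([0,0,0],[0,0,-19],[34,0,-9]):
    q=np.linalg.inv(T)@np.r_[t,1];print(t,c["fx"]*q[0]/q[2]+c["cx"],c["fy"]*q[1]/q[2]+c["cy"],q[2])
for u,v in((319,160),(336,185),(300,260),(341,260),(295,290),(319,230),(319,270),(318,300),(345,260),(319,365)):
    z=d[v,u];q=T@np.array([(u-c["cx"])/c["fx"]*z,(v-c["cy"])/c["fy"]*z,z,1]);print(u,v,z,q[:3])
E
```

```text
[ 501.0744 -105.8963   13.    ]
[0, 0, 0] 319.70422523875027 233.98054884406022 196.38069578298246
[0, 0, -19] 319.8310986949832 248.58931743744603 178.36524985486014
[34, 0, -9] 319.7821077927792 183.37309137171027 177.04425743238073
319 160 186.95718 [43.9421 -0.3963  4.7862]
336 185 176.35228 [33.3508  8.7199 -9.9466]
300 260 144.05481 [ 11.0553  -8.8476 -51.4818]
341 260 143.08481 [ 11.5183   9.1005 -52.348 ]
295 290 122.71126 [ 10.9433  -9.5182 -74.0293]
319 230 173.1357 [ 11.7167  -0.4499 -20.5892]
319 270 181.55638 [-12.7112  -0.4587 -19.894 ]
318 300 198.50731 [-38.7894  -1.0602 -10.7554]
345 260 143.54904 [ 11.2877  10.8836 -51.9355]
319 365 233.6376 [-104.1114   -0.4572    4.4059]
```

```bash
python3 - <<'E'
from h import *
c=r.camera_params("wrist");T=c["tool_from_camera"]
def P(d,u,v):
    z=d[v,u];return (T@np.array([(u-c["cx"])/c["fx"]*z,(v-c["cy"])/c["fy"]*z,z,1]))[:3].round(1)
d=np.load("w1.npy");print("open50")
for v in range(246,300,6):print(v,P(d,250,v),P(d,258,v),P(d,243,v))
d=np.load("w2.npy");print("10")
for v in range(242,300,4):print(v,P(d,298,v),P(d,305,v),P(d,342,v))
E
```

```text
open50
246 [-78.5 -74.9 140.7] [-78.  -66.  139.7] [-69.8 -78.  123.3]
252 [ 11.5 -32.1 -44.9] [ 11.2 -28.6 -44.2] [-74.6 -77.5 119.5]
258 [ 11.8 -30.9 -50.9] [ 11.1 -27.6 -49.7] [-80.7 -77.7 118.1]
264 [ 11.5 -30.  -55.6] [ 11.1 -26.7 -54.9] [  7.1 -34.9 -48. ]
270 [ 11.5 -29.  -60.6] [ 11.4 -25.7 -60.4] [ 11.7 -31.8 -60.9]
276 [ 11.6 -28.  -65.3] [  9.  -25.7 -61.2] [ 11.4 -30.9 -65. ]
282 [ 11.3 -27.3 -69.2] [  7.2 -25.5 -62.8] [ 11.7 -29.8 -69.8]
288 [ 11.8 -26.3 -73.9] [  4.  -25.8 -62.3] [ 11.1 -29.2 -73. ]
294 [ 11.4 -25.7 -77.2] [  2.2 -25.7 -63.9] [ 11.1 -28.4 -76.8]
10
242 [ -7.4 -13.4   4.3] [  4.7  -7.9 -20.6] [-7.9 13.9  5.2]
246 [-10.8 -13.6   5.6] [  2.7  -7.9 -21.2] [-10.6  13.9   5.3]
250 [ 11.5 -10.2 -42.9] [ 11.8  -7.  -43.4] [ 11.4  10.2 -42.7]
254 [ 11.2 -10.  -46.3] [ 11.5  -6.8 -46.8] [ 10.8  10.  -45.5]
258 [ 11.1  -9.8 -49.8] [ 11.5  -6.7 -50.5] [ 11.2   9.7 -49.9]
262 [ 11.1  -9.6 -53.4] [ 11.   -6.6 -53.2] [ 11.3   9.4 -53.7]
266 [ 12.1  -9.3 -58.4] [ 11.8  -6.4 -57.9] [ 11.3   9.2 -57.1]
270 [ 11.3  -9.2 -60.3] [ 11.   -6.3 -59.8] [ 11.2   9.  -60.1]
274 [ 11.3  -9.  -63.4] [ 11.4  -6.2 -63.6] [ 11.2   8.8 -63.2]
278 [ 11.5  -8.8 -66.6] [ 11.6  -6.  -66.8] [ 10.9   8.6 -65.8]
282 [ 11.6  -8.6 -69.6] [ 10.8  -6.  -68.4] [ 11.6   8.4 -69.7]
286 [ 10.9  -8.6 -71.4] [ 11.9  -5.8 -72.9] [ 11.1   8.2 -71.7]
290 [ 10.9  -8.4 -74. ] [ 10.6  -5.8 -73.5] [ 10.4   8.1 -73.3]
294 [ 10.2  -8.3 -75.5] [  9.5  -5.8 -74.5] [ 12.2   7.7 -78.5]
298 [ 12.4  -8.  -81. ] [  7.8  -5.8 -74.5] [ 13.    7.5 -81.9]
```

The fingers closed on nothing: gap 10 mm, no grip force. In the wrist depth the fingertips sit about 43 mm behind the reported TCP, while the key and table heights agree with the calibration. So the real tips are at about z = 47, well short of the key. I'll open, go down carefully by that measured amount while watching the force, and grip again.

Request:
{"api": "jog_arm", "payload": {
  "rows": [
    [[0,0,0],[0,0,0]],
    [[0,0,0],[0,0,0]],
    [[0,0,0],[0,0,0]],
    [[0,0,0],[0,0,0]],
    [[0,0,5],[0,0,0]],
    [[0,0,10],[0,0,0]],
    [[0,0,15],[0,0,0]],
    [[0,0,20],[0,0,0]],
    [[0,0,20],[0,0,0]]
  ],
  "grip": 40
}}

```text
time: 4.1
tool_pos: [467.6, -117.8, -17.3]
tcp_rot: [-179.9, 0.1, 19.9]
ft_force: [0.3, 0.1, 0.8]
finger_gap: 40.1
grip_force: 0.0
```

Request:
{"api": "jog_arm", "payload": {
  "rows": [
    [[0,0,5],[0,0,0]],
    [[0,0,10],[0,0,0]],
    [[0,0,14],[0,0,0]],
    [[0,0,17],[0,0,0]],
    [[0,0,19],[0,0,0]],
    [[0,0,19],[0,0,0]],
    [[0,0,19],[0,0,0]]
  ]
}}

```text
time: 4.8
tool_pos: [468.6, -118.1, -35.0]
tcp_rot: [180.0, -0.0, 19.9]
ft_force: [-0.1, -0.2, 0.5]
finger_gap: 39.7
grip_force: 0.0
```

Request:
{"api": "jog_arm", "payload": {
  "rows": [
    [[0,0,2],[0,0,0]],
    [[0,0,3],[0,0,0]],
    [[0,0,3],[0,0,0]],
    [[0,0,3],[0,0,0]]
  ]
}}

```text
time: 5.2
tool_pos: [468.5, -118.1, -38.1]
tcp_rot: [180.0, -0.0, 19.9]
ft_force: [-0.7, -0.4, 0.4]
finger_gap: 40.1
grip_force: 0.0
```

Request:
{"api": "jog_arm", "payload": {
  "rows": [
    [[0,0,0],[0,0,0]],
    [[0,0,0],[0,0,0]],
    [[0,0,0],[0,0,0]],
    [[0,0,0],[0,0,0]],
    [[0,0,0],[0,0,0]],
    [[0,0,0],[0,0,0]]
  ],
  "grip": 10,
  "force": 110
}}

```text
time: 5.8
tool_pos: [468.9, -118.2, -37.7]
tcp_rot: [180.0, -0.0, 19.9]
ft_force: [-0.9, -0.1, 5.6]
finger_gap: 17.9
grip_force: 107.8
```

Request:
{"api": "jog_arm", "payload": {
  "rows": [
    [[0,0,-10],[0,0,0]],
    [[0,0,-50],[0,0,0]],
    [[0,0,-100],[0,0,0]],
    [[0,0,-150],[0,0,0]],
    [[0,0,-200],[0,0,0]],
    [[0,0,-215],[0,0,0]],
    [[0,0,-215],[0,0,0]],
    [[0,0,-215],[0,0,0]]
  ]
}}

```text
time: 6.6
tool_pos: [467.9, -117.9, 175.7]
tcp_rot: [-179.9, 0.1, 19.9]
ft_force: [-0.7, -0.4, -0.7]
finger_gap: 18.1
grip_force: 107.5
```

```bash
python3 - <<'E'
from h import *
s=r.sense();a=(s["tool_pos"],s["tcp_rot"]);print(a)
c=np.cos(np.radians(-23.));n=np.sin(np.radians(-23.))
go(*a,[548.8-34*c,75.5-34*n,177],[180,0,-23])
E
```

```text
(array([ 467.8765, -117.853 ,  175.6743]), array([-179.9469,    0.0624,   19.8709]))
shift [ 116.9 -177.5   -1.3] rot [-0.0005  0.0014  0.7482]
```

Request:
{"api": "jog_arm", "payload": {
  "rows": [
    [[117,-177.5,0],[0,0,0.748]],
    [[117,-177.5,0],[0,0,0.748]],
    [[117,-177.5,0],[0,0,0.748]],
    [[117,-177.5,0],[0,0,0.748]],
    [[117,-177.5,0],[0,0,0.748]],
    [[117,-177.5,0],[0,0,0.748]],
    [[117,-177.5,0],[0,0,0.748]],
    [[117,-177.5,0],[0,0,0.748]],
    [[117,-177.5,0],[0,0,0.748]]
  ]
}}

```text
time: 7.5
tool_pos: [517.5, 87.7, 175.6]
tcp_rot: [179.9, 0.1, -22.9]
ft_force: [-0.7, -0.1, -1.1]
finger_gap: 18.1
grip_force: 107.7
```

```bash
python3 - <<'E'
from h import *
s=r.sense();print(s["tool_pos"],s["tcp_rot"],s["ft_force"],s["wrist_torque"])
p,d=r.snapshot("wrist");cv2.imwrite("pics/w3.png",cv2.resize(p[100:300,220:420],None,fx=3,fy=3,interpolation=cv2.INTER_CUBIC));np.save("w3.npy",d);cv2.imwrite("w3f.png",p)
E
```

```text
[517.4827  87.7376 175.6267] [179.9372   0.1015 -22.9451] [-0.6946 -0.1063 -1.1138] [-0.0389 -0.0199  0.    ]
```

View pics/w3.png

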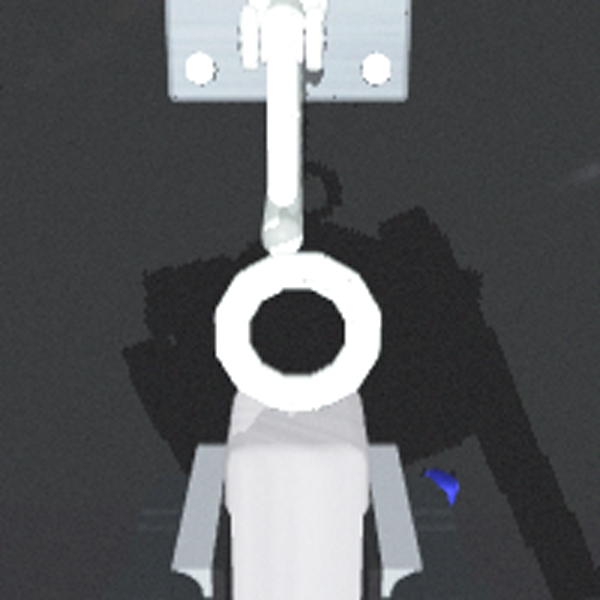

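The crop shows the eye hole at (298,332), the nose tip at about (283,235) and the gate running straight up the image to the spine, so the yaw is right. The nose sits slightly left of the eye; I'll use depth to get the offset.

```bash
python3 - <<'E'
from h import *
c=r.camera_params("wrist");T=c["tool_from_camera"];d=np.load("w3.npy")
v,u=np.mgrid[100:300,220:420];z=d[100:300,220:420]
Q=np.stack([(u-c["cx"])/c["fx"]*z,(v-c["cy"])/c["fy"]*z,z,np.ones_like(z)],-1)@T.T
Q=Q[...,:3]
crop=lambda x0,x1,y0,y1:Q[y0//3:y1//3+1,x0//3:x1//3+1].reshape(-1,3)
E=crop(215,382,252,405);E=E[(E[:,2]<-40)&(E[:,2]>-75)]
print("eye wire",E.min(0),E.max(0),np.median(E,0))
def fit(E):
    A=np.c_[2*E[:,:2],np.ones(len(E))];s=np.linalg.lstsq(A,(E[:,:2]**2).sum(1),rcond=None)[0];return s[:2],np.sqrt(s[2]+s[:2]@s[:2])
print(fit(E[E[:,0]>25]))
N=crop(255,312,100,255)
H=N[(N[:,2]>-25)&(N[:,2]<20)]
for lo in range(15,75,3):
    b=H[(H[:,0]>=lo)&(H[:,0]<lo+3)]
    if len(b):print(lo,len(b),"y",b[:,1].min(),b[:,1].max(),b[:,1].mean(),"z",b[:,2].min(),np.median(b[:,2]))
# hole by pixel
s=(np.array([517.4827,87.7376,175.6267]),np.array([179.9372,.1015,-22.9451]))
for (x,y),zz in(((298,332),175.6+51),):
    print("hole",wpt(220+x/3-.33,100+y/3-.33,zz,*s))
E
```

```text
eye wire [ 18.0697 -12.0605 -53.6673] [ 44.6751  10.9    -40.4859] [ 33.2915  -0.6235 -51.2958]
(array([33.8989, -0.7007]), np.float64(9.271586603551784))
30 46 y -7.3706433145017884 0.04400705364842006 -3.6160222023945714 z -1.6799819376333573 -0.12684387883186332
33 103 y -7.490445397784179 0.11206614038444151 -3.474802385188777 z -1.9390986644034172 0.5052848519862323
36 79 y -6.4601053429644795 -1.0968986484462782 -3.5643489082301283 z -0.8855767479681163 8.673362925086622
39 50 y -6.445199002772635 -1.1014603482680896 -3.740065713141489 z 8.754652425984574 10.128134899485815
42 49 y -6.4373756423357715 -1.0991501882980013 -3.693281083101684 z 8.499631137321586 10.139840554987472
45 54 y -6.3968544075527305 -1.0947510475068603 -3.742079135752619 z 8.887659627153653 10.263869629246543
48 48 y -6.368786025416249 -1.088795185098514 -3.5786195400913705 z 8.881182595209566 10.108024482548174
51 56 y -6.351375422963366 -1.0849830776106073 -3.7585494145483636 z 8.788752446469175 10.280804091032692
54 52 y -6.321867706816541 -1.0808190263679647 -3.6788431655342064 z 7.977822583671383 10.313237039611948
57 20 y -6.264641218011201 -1.0791469527212627 -3.653042471634378 z 9.235525351480959 10.052140019389299
hole [548.7731  75.2229 226.6   ]
```

Request:
{"api": "jog_arm", "payload": {
  "rows": [
    [[0,-3,10],[0,0,0]],
    [[0,-3,20],[0,0,0]],
    [[0,-3,30],[0,0,0]],
    [[0,-3,36],[0,0,0]],
    [[0,-3,38],[0,0,0]],
    [[0,-3,38],[0,0,0]],
    [[0,-3,38],[0,0,0]],
    [[0,-3,38],[0,0,0]]
  ]
}}

```text
time: 8.35
tool_pos: [519.8, 91.4, 139.5]
tcp_rot: [-180.0, -0.1, -23.0]
ft_force: [0.2, -0.5, -1.2]
finger_gap: 17.9
grip_force: 107.7
```

```bash
python3 - <<'E'
from h import *
s=r.sense();print(s["tool_pos"],s["tcp_rot"],s["ft_force"])
p,d=r.snapshot("wrist");cv2.imwrite("pics/w4.png",cv2.resize(p[100:300,220:420],None,fx=3,fy=3,interpolation=cv2.INTER_CUBIC));np.save("w4.npy",d)
c=r.camera_params("wrist");T=c["tool_from_camera"]
v,u=np.mgrid[150:250,260:380];z=d[150:250,260:380]
Q=(np.stack([(u-c["cx"])/c["fx"]*z,(v-c["cy"])/c["fy"]*z,z,np.ones_like(z)],-1)@T.T)[...,:3].reshape(-1,3)
N=Q[(Q[:,2]<-20)&(Q[:,2]>-43.5)&(abs(Q[:,1])<8)&(Q[:,0]>22)&(Q[:,0]<48)]
print(len(N));print("nose",N.min(0),N.max(0),np.median(N,0)); print(N[np.argsort(N[:,2])][:40:2])
E
```

```text
[519.8238  91.417  139.4882] [-179.9729   -0.053   -22.9811] [ 0.1637 -0.4803 -1.1958]
398
nose [ 28.6746  -2.9333 -38.5624] [ 47.9534   4.102  -23.1208] [ 39.6947   0.3931 -26.3824]
[[ 32.0284   0.3144 -38.5624]
 [ 32.3046  -1.5107 -37.9638]
 [ 32.2543   0.7773 -37.8258]
 [ 32.1987   0.3209 -37.6644]
 [ 33.6142  -1.0521 -37.5553]
 [ 33.5867   1.6925 -37.4817]
 [ 34.0547   1.6911 -37.439 ]
 [ 33.0724   1.238  -37.3896]
 [ 33.0716  -0.1366 -37.3832]
 [ 33.0392   0.3224 -37.2894]
 [ 31.5731   0.7848 -37.2672]
 [ 31.0744   2.1681 -37.2411]
 [ 32.0425  -0.1353 -37.2141]
 [ 33.9715   2.1534 -37.1912]
 [ 32.0187   2.1647 -37.152 ]
 [ 34.4243   1.2372 -37.0994]
 [ 31.0038  -0.1339 -37.0357]
 [ 30.5074  -0.1335 -37.0173]
 [ 30.4777   1.253  -36.9382]
 [ 34.3641  -0.1352 -36.9133]]
```

View pics/w4.png

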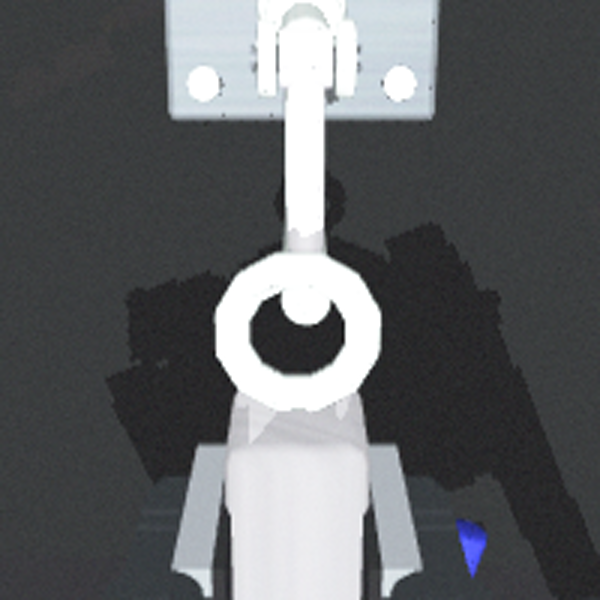

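The crop shows the nose tip inside the hole's far half: tip about (305,305), near edge at y = 325, hole centre (298,332). I'll work out the offset from these colour pixels.

```bash
python3 - <<'E'
from h import *
Z=(np.zeros(3),np.zeros(3))
px=lambda x,y:(220+(x+.5)/3-.5,100+(y+.5)/3-.5)
for n,x,y,z in(("holeC",298,332,-49.5),("hole top edge",298,288,-49.5),("hole bot",298,376,-49.5),("outer top",298,252,-49.5),("outer bot",298,410,-49.5),("nose near edge",305,325,-34),("nose near edge-3",305,325,-36),("nose L",281,303,-34),("nose R",330,303,-34)):
    print(n,wpt(*px(x,y),z,*Z))
d=np.load("w4.npy");c=r.camera_params("wrist");T=c["tool_from_camera"]
for v in(183,185,187,226,228,230):
    z=d[v,300:340];print(v,np.median(z))
s=r.sense();print(s["tool_pos"],s["ft_force"])
E
```

```text
holeC [ 33.03    -0.6152 -49.5   ]
hole top edge [ 39.5527  -0.6126 -49.5   ]
hole bot [ 26.3066  -0.6179 -49.5   ]
outer top [ 44.7464  -0.6104 -49.5   ]
outer bot [ 20.9678  -0.6201 -49.5   ]
nose near edge [ 28.4227   0.5115 -34.    ]
nose near edge-3 [ 29.1527   0.4933 -36.    ]
nose L [ 32.0862  -3.2471 -34.    ]
nose R [ 32.0788   4.413  -34.    ]
183 330.9622
185 331.51855
187 135.23083
226 139.16525
228 139.33414
230 139.39606
[519.7898  91.4143 139.4823] [-0.5303 -0.6522 -2.1018]
```

Request:
{"api": "jog_arm", "payload": {
  "rows": [
    [[-0.5,1.2,0],[0,0,0]],
    [[-0.5,1.2,3],[0,0,0]],
    [[-0.5,1.2,6],[0,0,0]],
    [[-0.5,1.2,9],[0,0,0]],
    [[-0.5,1.2,12],[0,0,0]],
    [[-0.5,1.2,15],[0,0,0]],
    [[-0.5,1.2,15],[0,0,0]],
    [[-0.5,1.2,15],[0,0,0]],
    [[-0.5,1.2,15],[0,0,0]]
  ]
}}

```text
time: 9.3
tool_pos: [518.6, 90.4, 124.1]
tcp_rot: [-180.0, -0.0, -23.0]
ft_force: [-0.2, -0.1, -1.0]
finger_gap: 18.2
grip_force: 107.7
```

```bash
python3 - <<'E'
from h import *
s=r.sense();print(s["tool_pos"],s["tcp_rot"],s["ft_force"],s["wrist_torque"])
p,d=r.snapshot("wrist");cv2.imwrite("pics/w5.png",cv2.resize(p[120:270,245:395],None,fx=4,fy=4,interpolation=cv2.INTER_CUBIC));np.save("w5.npy",d)
s=r.sense();print(s["tool_pos"],s["ft_force"])
E
```

```text
[518.5894  90.4438 124.0575] [-179.9943   -0.014   -22.9864] [-0.1832 -0.1035 -1.0479] [-0.0043  0.0264  0.0017]
[518.6012  90.4773 124.0976] [-0.3292  0.2363 -0.4999]
```

View pics/w5.png

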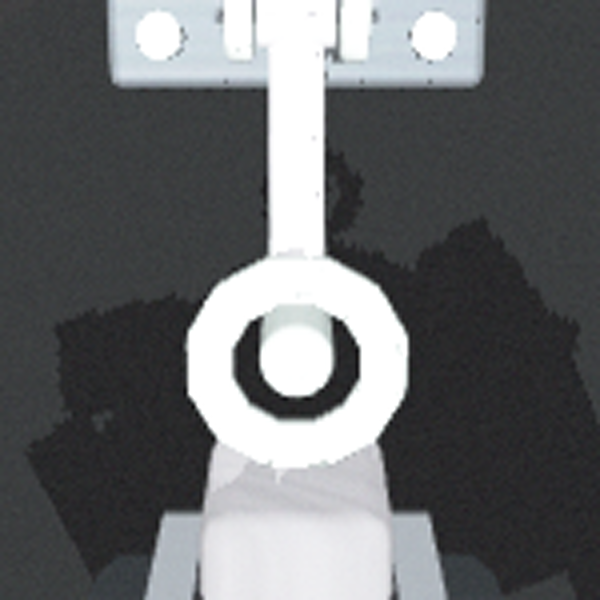

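The nose (297,360) is centred in the hole (297,362). I'll press down in small steps.

Request:
{"api": "jog_arm", "payload": {
  "rows": [
    [[0,0,1.5],[0,0,0]],
    [[0,0,3],[0,0,0]],
    [[0,0,4.5],[0,0,0]],
    [[0,0,6],[0,0,0]],
    [[0,0,7],[0,0,0]],
    [[0,0,8],[0,0,0]],
    [[0,0,9],[0,0,0]],
    [[0,0,10],[0,0,0]],
    [[0,0,10],[0,0,0]]
  ]
}}

```text
time: 10.25
tool_pos: [518.5, 90.5, 113.8]
tcp_rot: [-180.0, 0.0, -23.0]
ft_force: [-2.3, 0.6, 2.5]
finger_gap: 18.2
grip_force: 108.0
```

Request:
{"api": "jog_arm", "payload": {
  "rows": [
    [[0,0,1],[0,0,0]],
    [[0,0,2],[0,0,0]],
    [[0,0,3],[0,0,0]],
    [[0,0,4],[0,0,0]],
    [[0,0,5],[0,0,0]],
    [[0,0,6],[0,0,0]],
    [[0,0,7],[0,0,0]],
    [[0,0,8],[0,0,0]],
    [[0,0,8],[0,0,0]]
  ]
}}

```text
time: 11.15
tool_pos: [518.6, 90.5, 105.9]
tcp_rot: [-180.0, -0.0, -23.0]
ft_force: [0.5, 1.1, 5.4]
finger_gap: 17.8
grip_force: 108.3
```

Request:
{"api": "jog_arm", "payload": {
  "rows": [
    [[0,0,1],[0,0,0]],
    [[0,0,2],[0,0,0]],
    [[0,0,3],[0,0,0]],
    [[0,0,4],[0,0,0]],
    [[0,0,5],[0,0,0]],
    [[0,0,6],[0,0,0]],
    [[0,0,6],[0,0,0]]
  ]
}}

```text
time: 11.85
tool_pos: [517.8, 90.7, 99.5]
tcp_rot: [180.0, 0.1, -23.0]
ft_force: [-2.6, 1.3, 3.9]
finger_gap: 17.8
grip_force: 108.3
```

Request:
{"api": "jog_arm", "payload": {
  "rows": [
    [[0,0,1],[0,0,0]],
    [[0,0,2],[0,0,0]],
    [[0,0,3],[0,0,0]],
    [[0,0,4],[0,0,0]],
    [[0,0,4],[0,0,0]]
  ]
}}

```text
time: 12.35
tool_pos: [517.4, 90.4, 94.7]
tcp_rot: [179.9, 0.1, -23.0]
ft_force: [-0.6, -0.3, -1.3]
finger_gap: 18.0
grip_force: 107.8
```

Force has fallen back to the baseline, so the eye seems to be past the gate. I'll check the gate with depth.

```bash
python3 - <<'E'
from h import *
s=r.sense();tp=s["tool_pos"];print(tp,s["ft_force"])
p,d=r.snapshot("wrist");c=r.camera_params("wrist");T=c["tool_from_camera"]
cv2.imwrite("pics/w6.png",cv2.resize(p[120:270,245:395],None,fx=4,fy=4,interpolation=cv2.INTER_CUBIC))
v,u=np.mgrid[0:300,260:380];z=d[0:300,260:380]
Q=(np.stack([(u-c["cx"])/c["fx"]*z,(v-c["cy"])/c["fy"]*z,z,np.ones_like(z)],-1)@T.T)[...,:3].reshape(-1,3)
for lo in range(24,72,4):
    b=Q[(Q[:,0]>=lo)&(Q[:,0]<lo+4)&(abs(Q[:,1])<4)&(Q[:,2]<0)]
    if len(b):print(lo,len(b),"world z top",tp[2]-np.percentile(b[:,2],[5,50]))
E
```

```text
[517.4251  90.4474  94.7447] [-0.5706 -0.2856 -1.3269]
24 9 world z top [147.2093 145.2594]
28 19 world z top [175.9573 175.2473]
32 244 world z top [177.2335 176.0515]
36 420 world z top [176.3058 169.8486]
40 219 world z top [166.4383 165.077 ]
44 181 world z top [166.3997 165.2653]
48 190 world z top [166.5584 165.2419]
52 194 world z top [166.6002 165.3452]
56 196 world z top [166.5829 165.4347]
60 202 world z top [166.6384 165.5238]
64 253 world z top [167.4047 166.0022]
68 312 world z top [168.5093 167.2398]
```

View pics/w6.png

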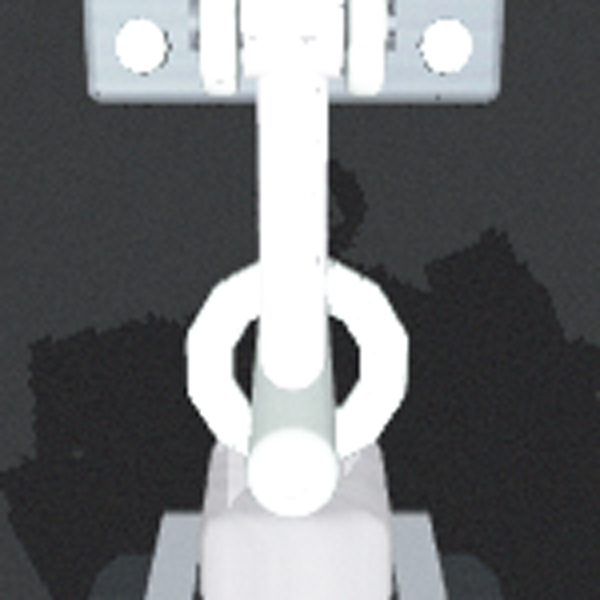

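The gate lies level over the eye, with its top at z ≈ 166.5, and the nose stands through the hole: it is shut and the eye is caught. Now I'll tug upward gently.

Request:
{"api": "jog_arm", "payload": {
  "rows": [
    [[0,0,-3],[0,0,0]],
    [[0,0,-6],[0,0,0]],
    [[0,0,-8],[0,0,0]],
    [[0,0,-9.5],[0,0,0]],
    [[0,0,-10.5],[0,0,0]],
    [[0,0,-10.5],[0,0,0]],
    [[0,0,-10.5],[0,0,0]]
  ]
}}

```text
time: 13.1
tool_pos: [518.5, 90.4, 106.4]
tcp_rot: [180.0, -0.0, -23.0]
ft_force: [0.5, -0.1, -1.0]
finger_gap: 17.9
grip_force: 107.8
```

Request:
{"api": "jog_arm", "payload": {
  "rows": [
    [[0,0,-0.5],[0,0,0]],
    [[0,0,-1],[0,0,0]],
    [[0,0,-1],[0,0,0]]
  ]
}}

```text
time: 13.4
tool_pos: [518.5, 90.5, 107.4]
tcp_rot: [-180.0, -0.0, -23.0]
ft_force: [-0.1, -0.3, -1.0]
finger_gap: 17.8
grip_force: 107.8
```

Request:
{"api": "jog_arm", "payload": {
  "rows": [
    [[0,0,-0.4],[0,0,0]],
    [[0,0,-0.8],[0,0,0]],
    [[0,0,-0.8],[0,0,0]]
  ]
}}

```text
time: 13.7
tool_pos: [518.4, 90.4, 108.2]
tcp_rot: [180.0, 0.0, -23.0]
ft_force: [0.2, -0.3, -1.2]
finger_gap: 18.3
grip_force: 107.7
```

Request:
{"api": "jog_arm", "payload": {
  "rows": [
    [[0,0,-0.4],[0,0,0]],
    [[0,0,-0.8],[0,0,0]],
    [[0,0,-0.8],[0,0,0]]
  ]
}}

```text
time: 14.0
tool_pos: [518.3, 90.4, 108.6]
tcp_rot: [180.0, 0.0, -23.0]
ft_force: [1.5, 0.2, -3.8]
finger_gap: 18.1
grip_force: 107.5
```

Request:
{"api": "jog_arm", "payload": {
  "rows": [
    [[0,0,-0.2],[0,0,0]],
    [[0,0,-0.3],[0,0,0]],
    [[0,0,-0.3],[0,0,0]]
  ]
}}

```text
time: 14.3
tool_pos: [518.2, 90.4, 108.9]
tcp_rot: [180.0, 0.0, -23.0]
ft_force: [1.3, -0.8, -5.9]
finger_gap: 18.1
grip_force: 107.5
```

Request:
{"api": "jog_arm", "payload": {
  "rows": [
    [[0,0,-0.2],[0,0,0]],
    [[0,0,-0.2],[0,0,0]],
    [[0,0,-0.2],[0,0,0]],
    [[0,0,-0.2],[0,0,0]]
  ]
}}

```text
time: 14.7
tool_pos: [518.2, 90.4, 109.2]
tcp_rot: [180.0, 0.0, -23.0]
ft_force: [2.3, 0.4, -9.7]
finger_gap: 18.2
grip_force: 107.6
```

Request:
{"api": "jog_arm", "payload": {
  "rows": [
    [[0,0,1],[0,0,0]],
    [[0,0,4],[0,0,0]],
    [[0,0,8],[0,0,0]],
    [[0,0,12],[0,0,0]],
    [[0,0,16],[0,0,0]],
    [[0,0,19],[0,0,0]],
    [[0,0,21],[0,0,0]],
    [[0,0,21],[0,0,0]],
    [[0,0,21],[0,0,0]]
  ]
}}

```text
time: 15.6
tool_pos: [518.5, 90.4, 88.5]
tcp_rot: [180.0, 0.0, -23.0]
ft_force: [0.1, -0.2, -0.9]
finger_gap: 18.1
grip_force: 108.2
```

Request:
{"api": "jog_arm", "payload": {
  "rows": [
    [[0,0,0],[0,0,0]],
    [[0,0,0],[0,0,0]],
    [[0,0,0],[0,0,0]],
    [[0,0,0],[0,0,0]],
    [[0,0,0],[0,0,0]],
    [[0,0,0],[0,0,0]],
    [[0,0,0],[0,0,0]],
    [[0,0,0],[0,0,0]]
  ],
  "grip": 50
}}

```text
time: 16.4
tool_pos: [518.5, 90.4, 88.5]
tcp_rot: [180.0, 0.0, -23.0]
ft_force: [0.3, 0.0, -0.3]
finger_gap: 49.6
grip_force: 0.0
```

Request:
{"api": "jog_arm", "payload": {
  "rows": [
    [[0,0,-5],[0,0,0]],
    [[0,0,-15],[0,0,0]],
    [[0,0,-30],[0,0,0]],
    [[0,0,-50],[0,0,0]],
    [[0,0,-75],[0,0,0]],
    [[0,0,-100],[0,0,0]],
    [[0,0,-120],[0,0,0]],
    [[0,0,-120],[0,0,0]],
    [[0,0,-120],[0,0,0]],
    [[0,0,-120],[0,0,0]]
  ]
}}

```text
time: 17.4
tool_pos: [517.9, 90.4, 207.7]
tcp_rot: [180.0, 0.1, -23.0]
ft_force: [-0.2, -0.1, -0.3]
finger_gap: 50.1
grip_force: 0.0
```

```bash
python3 - <<'E'
from h import *
p,d=r.snapshot("scene");q,_=r.snapshot("wrist")
f=lambda im,x,y,w,h,k:cv2.resize(im[y:y+h,x:x+w],None,fx=k,fy=k,interpolation=cv2.INTER_CUBIC)
cv2.imwrite("pics/end.png",np.hstack([f(p,280,140,80,100,5),f(q,220,100,160,200,2.5)]))
print(r.sense()["ft_force"])
E
```

```text
[-0.1655 -0.7856 -0.4387]
```

View pics/end.png

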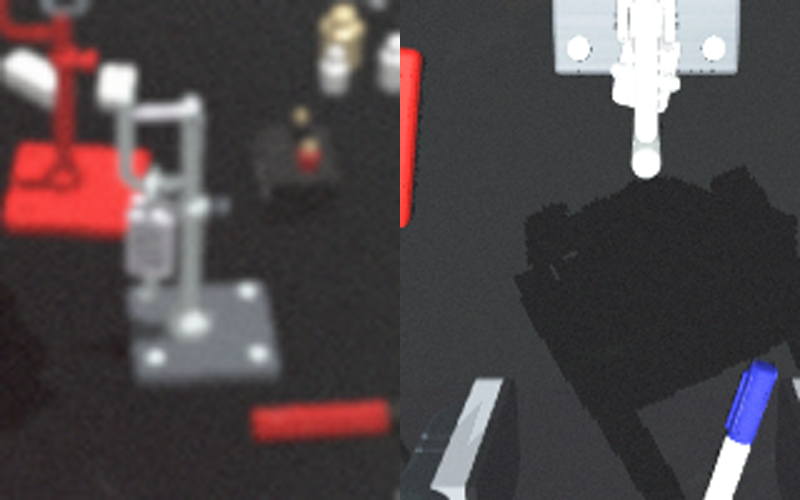

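The key hangs from the bottom bar (about (150,230) in the scene crop) and the gate is level. I'll let it settle, then hand in.

Request:
{"api": "jog_arm", "payload": {
  "rows": [
    [[0,0,0],[0,0,0]],
    [[0,0,0],[0,0,0]],
    [[0,0,0],[0,0,0]],
    [[0,0,0],[0,0,0]],
    [[0,0,0],[0,0,0]],
    [[0,0,0],[0,0,0]],
    [[0,0,0],[0,0,0]],
    [[0,0,0],[0,0,0]],
    [[0,0,0],[0,0,0]],
    [[0,0,0],[0,0,0]]
  ]
}}

```text
time: 18.5
tool_pos: [518.5, 90.4, 208.5]
tcp_rot: [180.0, 0.0, -23.0]
ft_force: [0.4, -0.2, -0.4]
finger_gap: 49.9
grip_force: 0.0
```

Request:
{"api": "jog_arm", "payload": {
  "rows": [
    [[0,0,0],[0,0,0]],
    [[0,0,0],[0,0,0]],
    [[0,0,0],[0,0,0]],
    [[0,0,0],[0,0,0]],
    [[0,0,0],[0,0,0]],
    [[0,0,0],[0,0,0]],
    [[0,0,0],[0,0,0]],
    [[0,0,0],[0,0,0]],
    [[0,0,0],[0,0,0]],
    [[0,0,0],[0,0,0]]
  ]
}}

```text
time: 19.5
tool_pos: [518.5, 90.4, 208.5]
tcp_rot: [180.0, 0.0, -23.0]
ft_force: [-0.1, 0.0, -0.6]
finger_gap: 50.1
grip_force: 0.0
```

```bash
python3 - <<'E'
from h import *
def diff():
    a=[r.snapshot("wrist")[0].astype(int) for _ in range(8)]
    return [int((abs(x-a[0])[60:200,220:420].max(2)>60).sum()) for x in a[1:]]
print(diff(),r.sense()["time"])
E
```

```text
[0, 0, 0, 0, 0, 0, 0] 19.9
```

```bash
python3 -c "
from bench import r
print(r.hand_in())"
```

```text
the job is handed in; nothing more can be done
None
```

The vice key hangs at rest on the grey stand's hook with the gate shut; it held a tug that peaked near 9 N (slightly over the 5–8 N asked, under the 15 N limit), and the job was handed in at about 20 s with no verdict returned. The first grasp closed on nothing because the fingertips sit about 43 mm behind the reported TCP, so I corrected for that and gripped again.

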